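# Set the ink shaker's flywheel heavy side down

### The arm

A 6-joint arm with a two-finger parallel gripper is mounted at the origin on the work surface. World frame = base frame: x ahead of the robot, y to its left, z up, the work surface at z = 0. Lengths are in mm, angles in rad, forces in N, time in s.
With the tool pointing down it reaches from about 375 to 900 mm from the base axis. Payload 3.1 kg.
Tool frame: the origin (TCP) lies midway between the tips of the shut fingers; the grasp point (between the pads) lies 19 mm behind it; x points along the fingers, y is the direction in which the jaws open and shut, and the axes are right-handed (so a half turn about x gives the same grasp; the last joint's range is limited). The gripper opens to 85 mm and grips with 20 to 120 N. Pads are 22 mm wide; open, the fingers measure 114 mm over their backs; the gripper's body (76 mm by 85 mm) begins 54 mm behind the grasp point. The pads swing forward as they close: fully open they stand 13 mm farther back than shut.
Start: joints at [0.983, 0.527, 1.433, -0, 1.181, -0.178], TCP at [248.974, 573.244, 231.31] pointing down, gripper open.
Joint ranges: [-3.08, 3.08], [-0.75, 2.2], [0.22, 2.44], [-1.43, 4.57], [0, 2.65], [-2.85, 2.85]. Speed limits (rad/s): [2.79, 2.79, 3.14, 3.14, 3.14, 3.14].

### API

Orientations are given as [roll, pitch, yaw] about the fixed x, y, z axes, in that order (R = Rz(yaw) Ry(pitch) Rx(roll)).
In Python, from cell import r, hand, kinematics, state, read_camera, camera_info, order, cut_out gives the robot as it stands. Calls block until the motion is done:
- r.reach(position, orientation): joint-space move of the TCP to a pose.
- r.line_to(position, orientation=None, speed=150, contact_N=None): straight line of the TCP; orientation=None keeps the orientation; speed is the mean speed in mm/s. With contact_N (N) it stops when the force on the tool has changed by that much, and returns True; else False.
- r.movej(angles): joint-space move.
- hand.grip(opening): finger opening in mm; the grip force is fixed at half the most; returns when the fingers have stopped.
- r.hold(seconds).
- kinematics.inverse_kinematics(position, orientation): joint angles nearest the present ones, or None.
- state(): the state.
- read_camera(name): name is "scene" or "top"; returns the picture (384x512x3 uint8, red, green, blue); there is no depth.
- camera_info(name): a dict with "camera_matrix" (3x3 intrinsics, pixels), "k1" (the pictures are not rectified: a ray, as slopes to the right and down, at radius r is drawn at 1 + k1 r^2 times it, then the intrinsics apply), "R" (3x3) and "t" (3): a world point X has camera coordinates R X + t. Camera axes: x right, y down, z forward; pixel columns grow to the right and rows downward; lengths in mm; the calibration is good to about 2 mm. A picture is of the moment at which its call begins. camera_info takes no time and is no camera call.
A pose or a line that the arm cannot do raises r.IKError and nothing moves.
- order.finish_job(): hands the job in, once; it reports no verdict.
Trained networks look in the newest picture that a camera, given by its name, has taken for a name from the list of things; names that differ only in an ending like _2 or _b are one class to them, and where a whole thing is asked for, a point or a joint stands for the part that bears it (a point fixed in the world has none). Each returns a list of dicts, best first, with "p" (0 to 1); they miss things now and then, are a little off and sometimes report something else, mostly with a low value. They report only what shows in the picture. A call takes as long as a camera call.
- cut_out(camera, target): "mask" (384x512 bool, what is visible of it) and "extent" ([left, top, width, height] in pixels, round what is visible of it).
The state is a dict: "clock": time; "q": joint angles; "dq": joint speeds; "joint_efforts": joint torques, N m; "tcp_pos": TCP position; "eef_rot": TCP orientation; "ft_force": force on the tool from outside, world axes, zero at the start; "torque": the same for the moment, N m; "opening": finger opening in mm.
Only numpy, scipy, OpenCV 4.12 (cv2) and the standard library are available. Lean on these libraries where they do the work, as an engineer would, in place of code of your own. Each camera call takes 0.05 s, during which the arm holds its last target. There are 200 camera calls.

### The job

The flywheel of the ink bottle shaker on the table has a weight sealed inside that cannot be seen: turn the wheel by hand, a quarter turn or more from where it stands, to find which side is heavy. Then bring the heavy side straight down to the very bottom (not just where the dragging bearings let it come to rest) and finish with the wheel still gripped in the fingers, holding it there without moving, so that a colleague can lock its belt pulley. Leave the other things on the table where they are.

Things in the scene. Friction and masses are not known exactly. Their poses are not given: they have to be found in the camera images.
- axle (a point): centre of the shaker's flywheel, on its axle, fixed, 115 mm above the table. x axis: along the axle, level; z: up; y: level, across the axle. Its base plate is 14 mm thick.
- wheel: the flywheel: a plain closed metal disc on edge, 150 mm in diameter, 22 mm thick, turning either way without end on its level axle (its x axis). Origin at its centre; axes turn with it. Sealed inside is a weight (0.29 to 0.44 kg, 45 mm from the axle) on an unknown side, different each time and unrelated to the groove. Faces are flat outside the hub (4 mm proud within 22 mm of the axle). At rest at the start.
- mark (a point): point on the wheel's groove, 55 mm from the axle, half-way through the thickness; turns with the wheel. The dark groove, 12 mm wide, runs outwards on both faces (25 to 75 mm from the axle) and over the rim: the only thing that shows how far the wheel has turned. It says nothing of where the weight is.
- bearing (a point): centre of the bearing on the post nearer the robot, on the axle, fixed. Bearings drag (0.09 N m) and are thickly greased: let go with its heavy side up at one side, the wheel sinks without swinging past and stops in 1 to 2 s, heavy side 27 to 46 degrees short of the bottom on the side it came from, equally short from either side. Within that angle of the very top it also stays put.
- rim_top (a point): highest point of the wheel's rim, mid-thickness, 75 mm above the axle, fixed. Here the wheel can be pinched by its two faces and turned by moving the grip along the rim's circle. The two bearing posts (34 mm wide, 12 mm thick, centred 34 mm either side of the wheel's middle plane) reach only 16 mm above the axle: the upper half of the rim is free.
- motor (a point): centre of the small round motor on the shaker's base plate, 52 mm across, 70 mm long, parallel to the axle, its top 68 mm above the table; fixed.
- bottle_a: small round ink bottle with a black cap, 38 mm across, 105 mm tall, standing near the shaker; origin under its foot
- bottle_b: a like ink bottle, standing on the left of the table; origin under its foot
- bottle_c: a like ink bottle, standing on the right of the table; origin under its foot
- driver: screwdriver lying on the table in front of the shaker; origin under it
- guard: the shaker's belt guard, taken off: an open grey sheet box 90 x 180 x 50 mm on the table; origin under its centre
- notebook: black notebook 150 x 105 x 18 mm lying on the table; origin under its centre
- roll: white paper towel roll standing on end, 110 mm across, 230 mm tall; origin under its foot

How it is judged (in metres and radians):
On the way:
1. the flywheel has been turned well round by hand: its groove stands more than 60 degrees from where it was at the start (distance of mark from where it was at the start of the episode above 0.055 m), for 0.05 s.
At the end, for the whole second after the job is handed in: the weight hidden in the wheel is within 10 degrees (0.175 rad) of straight below the axle, the fingers grip the wheel (more than 1 N) and the wheel stands still (under 0.1 rad/s) (angle between core_c0's own z axis and vertical below 0.175 rad and contact force between the fingers and wheel above 1 N and angular speed of wheel below 0.1 rad/s); the arm keeps its last pose, push and grip.
It fails at once if another thing on the table is shifted by more than 40 mm (distance of any of bottle_a, bottle_b, bottle_c, driver, guard, notebook, roll from where it was at the start of the episode above 0.04 m).
It also fails if it takes over 72 s, if anything falls off the work surface, if the arm or the gripper's body presses on something with over 40 N, if the wrist force passes 120 N, or if a joint passes its speed limit or range.

## Working session

There is one attempt and no reset: what is moved stays moved. The work goes in short steps, each a Python script; the robot and the scene stay as the last script left them, time stands still between calls to the robot, and variables do not carry over. Pictures are saved under pics/ and viewed, about 8 in all and at most 12, crops included, and the job is handed in when it is done.

```bash
ls; mkdir -p pics; python3 - <<'E'
from cell import *
import cv2,numpy as np
for n in("scene","top"):
    im=read_camera(n); cv2.imwrite(f"pics/{n}0.png",im[:,:,::-1]); ci=camera_info(n); print(n,{k:np.round(v,4).tolist() for k,v in ci.items()})
    for t in("wheel","motor","bottle_a","guard","bearing","mark"):
        try:
            for d in cut_out(n,t)[:3]:
                m=d["mask"];ys,xs=np.nonzero(m);print(t,round(d["p"],2),d["extent"],xs.mean().round(1),ys.mean().round(1),len(xs))
        except Exception as e: print(t,repr(e))
print(state())
a=cv2.imread("pics/scene0.png");b=cv2.imread("pics/top0.png");cv2.imwrite("pics/both0.png",cv2.resize(np.vstack([a,b]),(800,1200))[:, :] if 0 else np.hstack([a,b])[:, :])
E
```

```text
pics
scene {'camera_matrix': [[387.46, 0.0, 257.5952], [0.0, 387.46, 184.4796], [0.0, 0.0, 1.0]], 'k1': -0.0156, 'R': [[-0.7587, 0.6513, 0.0138], [0.4687, 0.5603, -0.6829], [-0.4525, -0.5116, -0.7304]], 't': [375.0821, -198.0953, 1748.9637]}
motor 0.78 [211.4, 180.7, 75.0, 60.2] 251.5 208.7 2967
motor 0.42 [356.6, 239.4, 12.4, 26.0] 363.9 251.0 213
bottle_a 0.55 [358.7, 238.0, 13.3, 26.0] 364.2 249.4 198
bottle_a 0.45 [289.9, 210.5, 15.5, 23.1] 296.8 221.6 250
guard 0.59 [150.0, 119.8, 34.5, 31.0] 166.4 135.3 831
bearing 0.66 [212.5, 179.1, 74.3, 60.0] 252.1 208.6 2881
mark 0.61 [240.2, 177.9, 37.9, 34.9] 258.3 194.3 943
top {'camera_matrix': [[425.5831, 0.0, 259.1628], [0.0, 425.5831, 192.1926], [0.0, 0.0, 1.0]], 'k1': -0.0262, 'R': [[-0.004, -1.0, 0.0076], [-0.9875, 0.0028, -0.1575], [0.1575, -0.0081, -0.9875]], 't': [73.4516, 549.6817, 1390.5394]}
wheel 0.82 [237.4, 164.7, 35.7, 34.3] 252.8 182.0 524
wheel 0.17 [135.0, 154.3, 39.3, 45.2] 154.0 176.8 1385
motor 0.81 [219.6, 144.2, 80.0, 75.3] 260.1 182.8 3120
bottle_a 0.74 [410.0, 220.1, 19.4, 11.9] 417.8 224.5 150
bottle_a 0.43 [1
[... 166 characters left out ...]
.0, 166.5, 41.4, 32.8] 252.7 181.6 553
{'clock': 0.7, 'q': array([ 9.82505472e-01,  5.27454896e-01,  1.43267632e+00, -1.35188558e-05,
        1.18141678e+00, -1.78495478e-01]), 'dq': array([-2.18186296e-04,  1.47362631e-03, -1.67072376e-03,  4.23433680e-04,
       -1.15243238e-03, -1.94995752e-05]), 'joint_efforts': array([ 1.20711466e-04, -4.42183220e+01, -1.78380936e+01, -3.38925502e-04,
        7.57852122e-04, -2.10479612e-06]), 'tcp_pos': array([248.97979601, 573.25147917, 231.34569533]), 'eef_rot': array([1.11924864, 1.57074995, 0.7094584 ]), 'ft_force': array([-0.22841241, -0.02945115,  0.38150194]), 'torque': array([-0.02791088,  0.01434859,  0.03620708]), 'opening': 85.5893116429071}
```

View pics/scene0.png

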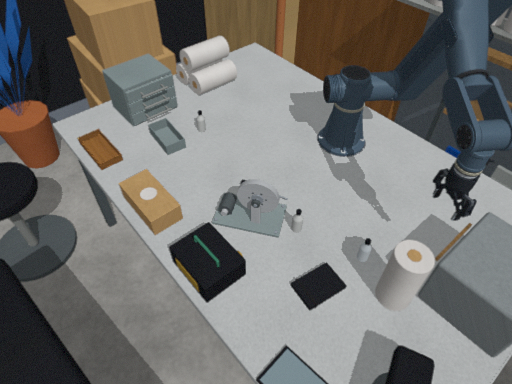

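View pics/top0.png

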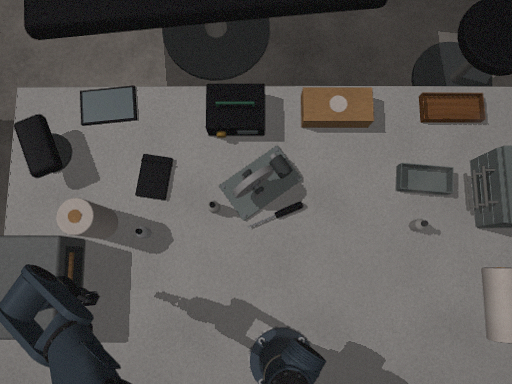

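The scene view shows the shaker near (250,207) with its wheel at about (258,194). In the top view it is near (260,182), with bottle_a at (214,206) and the driver at (285,212). I'll zoom in on both.

```bash
python3 - <<'E'
from cell import *
import cv2,numpy as np
a=cv2.imread("pics/scene0.png")[170:245,205:305];b=cv2.imread("pics/top0.png")[140:225,205:310]
f=lambda i,s:cv2.resize(i,None,fx=s,fy=s,interpolation=cv2.INTER_CUBIC)
A=f(a,4);B=f(b,3.8);h=max(A.shape[0],B.shape[0])
p=lambda i:cv2.copyMakeBorder(i,0,h-i.shape[0],0,0,cv2.BORDER_CONSTANT)
cv2.imwrite("pics/crop0.png",np.hstack([p(A),p(B)])[:, :800])
def P(n,X):
    ci=camera_info(n);X=np.atleast_2d(X)@np.array(ci["R"]).T+ci["t"];s=X[:,:2]/X[:,2:];r2=(s**2).sum(1,keepdims=True)
    s=s*(1+ci["k1"]*r2);K=np.array(ci["camera_matrix"]);return s@K[:2,:2].T+K[:2,2]
# fit wheel solid silhouette (hull) to top & scene masks
from scipy.optimize import differential_evolution
M={n:cut_out(n,"mark")[0]["mask"] for n in("top","scene")}
for n in M:cv2.imwrite(f"pics/m_{n}.png",M[n]*255)
def sil(n,x,y,yaw,S=4):
    t=np.linspace(0,2*np.pi,48);ax=np.array([np.cos(yaw),np.sin(yaw),0]);ay=np.array([-np.sin(yaw),np.cos(yaw),0])
    X=np.vstack([np.array([x,y,115])+s*ax+75*np.cos(t)[:,None]*ay+75*np.sin(t)[:,None]*[0,0,1] for s in(-11,11)])
    h=cv2.convexHull(((P(n,X)+.5)*S-.5).astype(np.float32)).round().astype(np.int32)
    m=np.zeros((384*S,512*S),np.uint8);cv2.fillConvexPoly(m,h,1);return m
B={n:cv2.resize(M[n].astype(np.uint8),None,fx=4,fy=4,interpolation=0) for n in M}
def cost(p,ns=("top","scene")):
    c=0
    for n in ns:
        m=sil(n,*p);c+=1-(m&B[n]).sum()/(m|B[n]).sum()
    return c
for ns in(("top",),("top","scene")):
    r_=differential_evolution(cost,[(500,750),(-80,120),(-np.pi/2,np.pi/2)],args=(ns,),maxiter=25,popsize=12,seed=1);print(ns,r_.x,r_.fun)
E
```

```text
('top',) [572.61461167  91.11154766   0.6144409 ] 0.07549557148882324
('top', 'scene') [571.94926659  91.64876083   0.60800677] 0.26033487355451124[ WARN:0@0.824] global loadsave.cpp:1063 imwrite_ Unsupported depth image for selected encoder is fallbacked to CV_8U.
```

View pics/crop0.png

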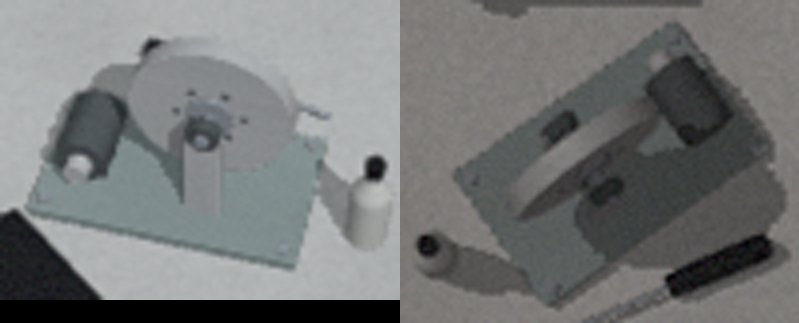

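The wheel fit gives an axle at about (572, 91, 115) with yaw 0.61 rad, and the base plate's edges agree. The groove isn't visible, so it is probably at the bottom behind the post in the scene view. The shaft sits near (203,135) in the scene crop. Next I'll check reach along the rim's arc, then approach.

```bash
cat > h.py <<'E'
from cell import *
import numpy as np, cv2
from scipy.spatial.transform import Rotation as Ro
C=np.array([572.3,91.4,115.]); YAW=.608
AX=np.array([np.cos(YAW),np.sin(YAW),0]); AY=np.array([-np.sin(YAW),np.cos(YAW),0]); Z=np.array([0,0,1.])
RT=42.
def rad(a): a=np.radians(a); return np.cos(a)*Z-np.sin(a)*AY   # +a = right-handed about AX
def pose(a,r=None,flip=1,C_=None):
    u=rad(a); x=-u; y=flip*AX; R=np.c_[x,y,np.cross(x,y)]
    return (C if C_ is None else C_)+(RT if r is None else r)*u, Ro.from_matrix(R).as_euler("xyz")
def P(n,X):
    ci=camera_info(n);X=np.atleast_2d(X)@np.array(ci["R"]).T+ci["t"];s=X[:,:2]/X[:,2:];r2=(s**2).sum(1,keepdims=True)
    s=s*(1+ci["k1"]*r2);K=np.array(ci["camera_matrix"]);return s@K[:2,:2].T+K[:2,2]
def wrench():
    s=state(); return np.r_[s["ft_force"],s["torque"]]
def local(f): return np.array([f@AX,f@AY,f@Z])
E
python3 - <<'E'
from h import *
for fl in(1,-1):
    print(fl)
    for a in range(-90,91,15):
        for r in(42,110):
            q=kinematics.inverse_kinematics(*pose(a,r,fl)); print(a,r,None if q is None else np.round(q,2))
from scipy.optimize import fsolve
def onplane(px,z): return fsolve(lambda v:P("top",[v[0],v[1],z])[0]-px,[600,0])
print("bottle_a cap",onplane([213,204],105),"roll top",onplane([75,216],230),"motor",onplane([283,166],68),"driver",onplane([288,210],15))
print(Ro.from_euler("xyz",state()["eef_rot"]).as_matrix().round(2))
E
```

```text
1
-90 42 None
-90 110 None
-75 42 None
-75 110 [ 0.66  0.93  1.79 -1.41  1.36  1.14]
-60 42 [ 0.47  0.8   1.84 -1.41  1.05  0.99]
-60 110 [ 0.59  0.74  1.81 -1.28  1.13  0.91]
-45 42 [ 0.37  0.67  1.82 -1.17  0.84  0.67]
-45 110 [ 0.46  0.58  1.8  -1.04  0.95  0.57]
-30 42 [ 0.24  0.58  1.78 -0.77  0.74  0.2 ]
-30 110 [ 0.3   0.48  1.75 -0.68  0.87  0.13]
-15 42 [ 0.1   0.54  1.71 -0.33  0.79 -0.29]
-15 110 [ 0.13  0.44  1.66 -0.29  0.93 -0.32]
0 42 [-0.03  0.56  1.62  0.    0.96 -0.64]
0 110 [-0.03  0.47  1.56  0.    1.11 -0.64]
15 42 [-0.15  0.63  1.52  0.2   1.19 -0.85]
15 110 [-0.17  0.56  1.43  0.19  1.34 -0.84]
30 42 [-0.24  0.73  1.41  0.34  1.43 -0.97]
30 110 [-0.27  0.68  1.3   0.32  1.57 -0.95]
45 42 [-0.3   0.85  1.3   0.45  1.66 -1.03]
45 110 [-0.34  0.83  1.17  0.44  1.8  -1.  ]
60 42 [-0.35  0.98  1.19  0.55  1.87 -1.05]
60 110 [-0.39  0.99  1.05  0.55  2.01 -1.01]
75 42 [-0.37  1.12  1.1   0.66  2.07 -1.04]
75 110 [-0.42  1.15  0.93  0.67  2.2  -0.98]
90 42 [-0.38  1.25  1.03  0.79  2.25 -1.  ]
90 110 [-0.43  1.31  0.84  0.83  2.37 -0.91]
-1
-90 42 None
-90 110 None
-7
[... 615 characters left out ...]
19]
45 42 [-0.3   0.85  1.3   0.45  1.66  2.11]
45 110 [-0.34  0.83  1.17  0.44  1.8   2.14]
60 42 [-0.35  0.98  1.19  0.55  1.87  2.09]
60 110 [-0.39  0.99  1.05  0.55  2.01  2.14]
75 42 [-0.37  1.12  1.1   0.66  2.07  2.1 ]
75 110 [-0.42  1.15  0.93  0.67  2.2   2.17]
90 42 [-0.38  1.25  1.03  0.79  2.25  2.14]
90 110 [-0.43  1.31  0.84  0.83  2.37  2.23]
bottle_a cap [502.16412662 220.25741567] roll top [451.64540161 608.18929764] motor [634.48822816  -8.31847411] driver [492.56604746 -26.91862644]
[[ 0.    0.4   0.92]
 [ 0.    0.92 -0.4 ]
 [-1.    0.    0.  ]]<sys>:0: UserWarning: Gimbal lock detected. Setting third angle to zero since it is not possible to uniquely determine all angles.
```

```bash
python3 - <<'E' 2>/dev/null
from h import *
p=state()["tcp_pos"]; p[2]=330
r.line_to(p,speed=200)
r.reach(*pose(0,200)); print(state()["clock"],state()["tcp_pos"],pose(0,200)[0],wrench().round(2))
w=np.array([ (r.hold(.05),wrench())[1] for _ in range(5)]);print("std",w.std(0).round(3))
print(r.line_to(pose(0)[0],speed=120,contact_N=6)); w0=wrench();print(w0.round(2))
hand.grip(0); s=state();print(s["opening"],s["clock"],s["tcp_pos"],local(wrench()[:3]).round(2),local(wrench()[3:]).round(2))
im=read_camera("scene");cv2.imwrite("pics/s1.png",im[:,:,::-1]);im2=read_camera("top");cv2.imwrite("pics/t1.png",im2[:,:,::-1])
f=lambda i:cv2.resize(i,None,fx=4,fy=4,interpolation=cv2.INTER_CUBIC)
cv2.imwrite("pics/c1.png",np.hstack([f(im[150:245,205:305]),f(im2[130:225,210:310])])[:,:,::-1])
E
```

```text
3.525 [572.09742215  92.40945666 315.02166625] [572.3  91.4 315. ] [ 0.38  0.22  0.14  0.    0.04 -0.03]
std [0.373 0.35  0.483 0.026 0.026 0.032]
False
[ 0.6   0.39  1.17 -0.04  0.05  0.01]
21.20086737674312 5.8417 [572.95896277  91.73562809 157.41684188] [2.16 0.21 1.55] [ 0.15 -0.15  0.23]
```

View pics/c1.png

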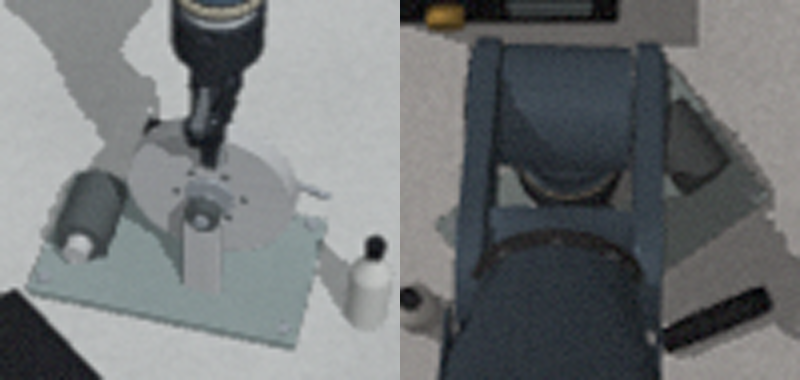

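The fingers hold the wheel at its rim top, about pixel (208,140) in the left crop, with the bottle and driver untouched. Next I'll sweep the wheel both ways and log forces.

```bash
cat >> h.py <<'E'
def sample(n=12,dt=.01):
    W=[]
    for _ in range(n): r.hold(dt); W.append(wrench())
    return np.mean(W,0)
def sweep(angs,speed=20,**k):
    out=[]
    for a in angs:
        p,o=pose(a); r.line_to(p,o,speed=speed); w=sample(**k); s=state()
        out.append(np.r_[a,local(w[:3]),local(w[3:]),s["tcp_pos"],s["clock"]])
        if np.linalg.norm(w[:3])>60: print("FORCE",a,w); break
    return np.array(out)
E
python3 - <<'E' 2>/dev/null
from h import *
np.set_printoptions(suppress=True,linewidth=160)
d=sweep([0,10,20,30,40,50,60,70]); d2=sweep([60,50,40,30,20,10,0]) if len(d)==8 else None
D=np.vstack([d,d2]); np.save("d1.npy",D)
for x in D:
    u=rad(x[0]); t=np.cross(AX,u); F=x[1]*AX+x[2]*AY+x[3]*Z
    print(x[0],"rad %.2f tan %.2f ax %.2f M"%(F@u,F@t,x[1]),x[4:7].round(3),"err",(x[7:10]-pose(x[0])[0]).round(1),x[10].round(2))
E
```

```text
0.0 rad 3.50 tan -1.59 ax 3.88 M [ 0.31  -0.418  0.272] err [0.6 0.3 0.4] 6.29
10.0 rad 5.05 tan -1.76 ax 4.67 M [ 0.404 -0.424  0.218] err [0.8 0.2 0.6] 6.91
20.0 rad 5.83 tan -1.80 ax 4.89 M [ 0.355 -0.357  0.121] err [0.9 0.1 0.8] 7.52
30.0 rad 5.99 tan -2.28 ax 5.34 M [ 0.347 -0.267  0.056] err [ 1.  -0.   0.9] 8.14
40.0 rad 6.66 tan -2.28 ax 5.96 M [ 0.338 -0.191 -0.033] err [ 1.2 -0.1  1.1] 8.76
50.0 rad 6.98 tan -2.40 ax 6.97 M [ 0.348 -0.089 -0.139] err [ 1.3 -0.3  1.2] 9.38
60.0 rad 7.41 tan -3.03 ax 8.02 M [ 0.401 -0.016 -0.252] err [ 1.4 -0.5  1.2] 9.99
70.0 rad 7.84 tan -3.16 ax 8.99 M [ 0.478  0.128 -0.413] err [ 1.6 -0.6  1.3] 10.61
60.0 rad 6.19 tan -1.44 ax 6.83 M [-0.104 -0.282 -0.252] err [ 1.6 -0.5  0.9] 11.22
50.0 rad 5.59 tan -1.15 ax 6.21 M [-0.129 -0.391 -0.1  ] err [ 1.5 -0.4  0.9] 11.84
40.0 rad 5.14 tan -0.73 ax 5.22 M [-0.133 -0.463  0.038] err [ 1.4 -0.3  0.8] 12.46
30.0 rad 4.83 tan -0.65 ax 5.00 M [-0.094 -0.548  0.153] err [ 1.3 -0.2  0.7] 13.08
20.0 rad 4.91 tan -0.17 ax 4.81 M [-0.132 -0.628  0.096] err [ 1.2 -0.2  0.6] 13.69
10.0 rad 5.15 tan -0.17 ax 5.00 M [-0.101 -0.803  0.213] err [ 1.1 -0.2  0.4] 14.31
0.0 rad 4.98 tan -0.06 ax 4.97 M [-0.109 -0.941  0.372] err [ 1.  -0.1  0.3] 14.92
```

```bash
cat >> h.py <<'E'
def go(angs,speed=40,r_=None):
    for a in angs: p,o=pose(a,r_); r.line_to(p,o,speed=speed)
def snap(tag):
    im=read_camera("scene");cv2.imwrite(f"pics/s_{tag}.png",im[:,:,::-1]); return cv2.resize(im[165:225,225:290],None,fx=6,fy=6,interpolation=cv2.INTER_CUBIC)[:,:,::-1]
E
python3 - <<'E' 2>/dev/null
from h import *
go([18,36,54,75]); A=snap("a75"); print(state()["clock"],wrench().round(1))
hand.grip(85); p,o=pose(75,112); r.line_to(p,speed=150); print(state()["clock"]); r.hold(.8); B=snap("rel75"); print(state()["clock"],wrench().round(2))
cv2.imwrite("pics/c2.png",np.hstack([A,B]))
E
```

```text
16.9333 [12.  -0.6  1.6 -0.  -0.4 -1. ]
18.1917
19.0417 [-0.22 -0.74 -0.28 -0.41 -0.34 -0.  ]
```

View pics/c2.png

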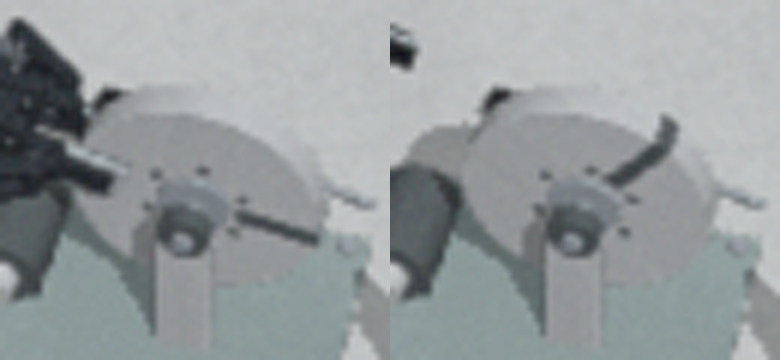

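The left crop shows the groove pointing right, from (240,215) to (318,240), with the wheel held at +75°. In the right crop, after release, it points up and right from (610,180) to (672,125). So the wheel rolled on counter-clockwise, which means the heavy side came down on the left. I'll measure the groove angle in code, regrip at −50°, turn to +75° and release from the other side.

```bash
cat >> h.py <<'E'
def groove(img):
    """groove angle in deg, same sense as a (0=up, + about AX), from the scene picture (BGR or gray)"""
    g=cv2.cvtColor(img,cv2.COLOR_BGR2GRAY).astype(np.float32); best=[]
    A=np.arange(-180,180,.5); R_=np.linspace(32,68,25); v=[]
    for a in A:
        uv=P("scene",C+11*AX+R_[:,None]*rad(a)).astype(np.float32)
        v.append(cv2.remap(g,uv[:,:1],uv[:,1:],cv2.INTER_LINEAR).mean())
    v=np.array(v); i=int(v[(np.abs(A)<150)].argmin())+int((A<=-150).sum())
    k=np.arange(i-24,i+25); w=np.clip(np.median(v)-15-v[k%len(A)],0,None); return (A[i]+((k-i)*.5*w).sum()/w.sum()), v[i], np.median(v)
E
python3 - <<'E' 2>/dev/null
from h import *
for t in("a75","rel75"): print(t,groove(cv2.imread(f"pics/s_{t}.png")))
go([50,25,0,-25,-50],speed=120,r_=112); snap("b"); print("settled",groove(cv2.imread("pics/s_b.png")),state()["clock"])
p,o=pose(-50); print(r.line_to(p,speed=100,contact_N=10)); hand.grip(0); print(state()["opening"],state()["clock"],wrench().round(1)); snap("c");print(groove(cv2.imread("pics/s_c.png")))
E
```

```text
a75 (np.float64(-95.36501783848045), np.float32(78.48445), np.float32(146.35254))
rel75 (np.float64(-33.23667362343604), np.float32(70.853165), np.float32(148.68634))
settled (np.float64(-32.829695274418256), np.float32(65.139496), np.float32(139.62611)) 22.375
False
21.332184006845605 23.825 [-1.5  2.4  2.2  0.3  0.2  0.2]
(np.float64(-56.5103323182238), np.float32(50.726055), np.float32(136.95482))
```

```bash
python3 - <<'E' 2>/dev/null
from h import *
go([-32,-14,4,22,40,58,75],speed=40); A=snap("d"); print("at75",groove(cv2.imread("pics/s_d.png")),state()["clock"],wrench().round(1))
hand.grip(85); p,o=pose(75,112); r.line_to(p,speed=150); r.hold(1.0); B=snap("e"); print("rel",groove(cv2.imread("pics/s_e.png")),state()["clock"])
r.hold(.4); snap("f"); print(groove(cv2.imread("pics/s_f.png")),state()["clock"])
cv2.imwrite("pics/c3.png",np.hstack([A,B]))
E
```

```text
at75 (np.float64(84.53685535024188), np.float32(75.2427), np.float32(147.98712)) 27.6167 [ 9.3 -4.2  5.5  0.1  0.2 -0.4]
rel (np.float64(49.79314687050671), np.float32(76.12926), np.float32(148.6643)) 29.925
(np.float64(49.66319887355008), np.float32(76.19028), np.float32(148.54935)) 30.375
```

View pics/c3.png

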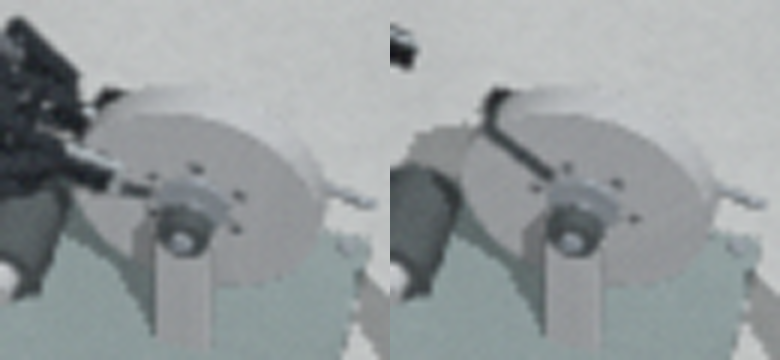

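The left crop shows the groove by the fingers on the left, around (135,190). In the right crop, after release, the wheel has sunk back clockwise with the groove at upper left, from (548,178) to (490,120). The two rest angles are −33.0° and +49.7°, so φ = 41.3° (within 27–46°) and the heavy side is at the bottom when the groove reads +8.3°. I'll regrip and turn by −41.4°.

```bash
python3 - <<'E' 2>/dev/null
from h import *
p,o=pose(75); print(r.line_to(p,speed=100,contact_N=10)); hand.grip(0); snap("g"); print("gripped",groove(cv2.imread("pics/s_g.png")),state()["opening"])
go([65,55,45,33.6],speed=30); r.hold(.5); A=snap("h"); print("final",groove(cv2.imread("pics/s_h.png")),state()["clock"],state()["opening"],wrench().round(1))
cv2.imwrite("pics/c4.png",A)
E
```

```text
False
gripped (np.float64(49.91743652650068), np.float32(76.05961), np.float32(147.93079)) 21.210639392784937
final (np.float64(42.10456213817205), np.float32(60.470898), np.float32(140.95169)) 34.025 21.550671057009122 [ 6.4  2.7  1.3 -0.1 -0.9 -0.2]
```

View pics/c4.png

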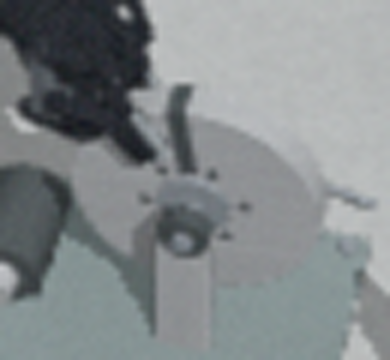

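```bash
python3 - <<'E' 2>/dev/null
from h import *
def prof(t,lo,hi):
    g=cv2.imread(f"pics/s_{t}.png",0).astype(np.float32); A=np.arange(lo,hi,.5); R_=np.linspace(35,72,25)
    v=np.array([cv2.remap(g,*[P("scene",C+11*AX+R_[:,None]*rad(a)).astype(np.float32)[:,i:i+1] for i in(0,1)],cv2.INTER_LINEAR).mean() for a in A])
    w=np.clip(np.median(v)-15-v,0,None); return A[v.argmin()],(A*w).sum()/w.sum(),v[::6].round(0)
print(prof("h",-12,25)); print(prof("e",35,65)); print(prof("b",-50,-15)); print(state()["clock"])
E
```

```text
(np.float64(10.5), np.float64(10.64472835962381), array([142., 144., 144., 144., 138., 122.,  90.,  69.,  69.,  88., 116.,
       132., 142.], dtype=float32))
(np.float64(50.0), np.float64(49.88056178937673), array([149., 144., 132., 109.,  85.,  75.,  86., 111., 134., 146.],
      dtype=float32))
(np.float64(-33.0), np.float64(-33.101796350980415), array([143., 143., 139., 123.,  91.,  68.,  66.,  84., 113., 132., 141.,
       142.], dtype=float32))
34.025
```

```bash
python3 - <<'E' 2>/dev/null
from h import *
go([32.2],speed=10); r.hold(.6); s=state(); print(s["clock"],s["opening"],np.abs(s["dq"]).max().round(4),wrench().round(1)); snap("z")
g=cv2.imread("pics/s_z.png",0).astype(np.float32); A=np.arange(-12,25,.5); R_=np.linspace(35,72,25)
v=np.array([cv2.remap(g,*[P("scene",C+11*AX+R_[:,None]*rad(a)).astype(np.float32)[:,i:i+1] for i in(0,1)],cv2.INTER_LINEAR).mean() for a in A])
w=np.clip(np.median(v)-15-v,0,None); print("groove",(A*w).sum()/w.sum())
order.finish_job()
E
```

```text
34.875 21.393965532561406 0.0016 [ 6.   2.9  0.8 -0.  -0.9 -0.2]
groove 9.273171495957316
the job is handed in; nothing more can be done
```

The wheel is gripped and held still with its heavy side at the bottom, within about 1–2° by my estimate, and the job is handed in at 34.9 s. No verdict was reported.

**How the heavy side was found:** I pinched the wheel at the rim and turned it well past 60°. I then let it sink from each side and read the groove in the scene camera. It came to rest at −33° and at about +50°, so it stops about 41° short of the bottom, inside the stated 27–46°. Halfway between them, at a groove reading of about +8.4°, the heavy side is straight down.

**Last checks:**
- **Angle:** the groove read 9.3° by camera and about 7° by the arm's own turn. They disagree by about 2° and lie on either side of the target.
- **Grip:** the fingers stand 21.4 mm open on the 22 mm wheel, and the wrist force is about 7 N. I did not measure the grip force on the wheel itself.
- **Stillness:** the arm's joint speeds are near zero.

**Disagreements and gaps:**
- **Force readings:** tangential force during the first sweep suggested the heavy side started near the bottom. The releases showed it started near the top, so I dropped the force data.
- **Groove detector:** it twice took a dark finger for the groove, so I limited its search range for the final readings.
- **Other things on the table:** I did not check their positions after the moves. No move hit its contact stop.

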